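Square a wooden former blank into the corner of a bench fence

ROBOT

A 7-joint arm with a two-finger parallel gripper is mounted at the origin on the work surface. World frame = base frame: x ahead of the robot, y to its left, z up, the work surface at z = 0. Lengths are in m, angles in rad, forces in N, time in s.
With the tool pointing down it reaches from about 0.425 to 0.925 m from the base axis. Payload 6.8 kg.
Tool frame: the origin (TCP) lies midway between the tips of the shut fingers; the grasp point (between the pads) lies 19 mm behind it (r.grip_depth is the distance from the TCP to the grasp point, in m); z points along the fingers, y is the line along which they close (so a half turn about z gives the same grasp; the last joint's range is limited). The gripper opens to 85 mm and grips with 20 to 120 N. Pads are 22 mm wide; open, the fingers measure 114 mm over their backs; the gripper's body (76 mm by 85 mm) begins 54 mm behind the grasp point. The pads swing forward as they close: fully open they stand 13 mm farther back than shut.
Start: joints at [1.151, 0.477, 0.022, 1.555, -0.011, 1.109, -0.083], TCP at [0.207, -0.642, 0.231] pointing down, gripper open.
Joint ranges: [-2.96, 2.96], [-0.34, 2.1], [-1.41, 1.46], [0.24, 2.44], [-1.37, 4.51], [0.17, 1.92], [-2.96, 2.96]. Speed limits (rad/s): [2.39, 2.39, 3.14, 3.14, 3.14, 3.14, 3.14].

INTERFACE

Orientations are given as a rotation vector (axis times angle).
In Python, from bench import telemetry, grab_frame, calibration, order, silhouettes, r gives the robot as it stands.
- The arm moves only by the tool apply_moves, never from a script. Its argument "moves" is a list of rows, each a list of 7 numbers: the turn, a rotation vector about the tool's x, y, z scaled (see below), then the shift along the tool's x, y, z scaled (see below), then the opening, from -1 (shut) to 1 (fully open). A call has exactly 8 rows; each row shifts and turns the commanded pose from where the row before left it, along the tool's axes as they then stand; what a row does not reach is not made up. The controller multiplies each number of a shift by 1000 mm and each number of a turn by 6 degrees. A row lasts 1/12 s, in which the tool goes at most 41.7 mm and 7.16 degrees, less where a joint would pass 70% of its speed; a pose out of reach is approached as far as the arm can. A call with a number of a shift or a turn outside -1 to 1 is refused whole. A call with a gripper value outside its range is refused whole. The fingers move at their own pace and stop on an object; "grip_force" is the grip in N (left out, the last holds). Time passes only in rows, so rows that do not move let the fingers close, or fill a call up. It gives the time, the measured TCP pose, the force, the opening and the grip force at its end, in the units of the state.
- telemetry.get_obs(): the state, without advancing time (a new reading comes with each control period).
- grab_frame(name): name is "side" or "top" or "wrist"; returns the picture (400x640x3 uint8, blue, green, red); there is no depth.
- calibration(name): a dict with "fx", "fy", "cx", "cy" (pixels), "k1" (the pictures are not rectified: a ray, as slopes to the right and down, at radius r is drawn at 1 + k1 r^2 times it, then the intrinsics apply), "world_from_camera" (4x4, takes a point from camera to world coordinates); the wrist camera has in their place "mount" (4x4, takes a point from camera to tool coordinates, whose origin is the TCP and whose axes are the flange's). Camera axes: x right, y down, z forward; pixel columns grow to the right and rows downward; lengths in m; the calibration is good to about 2 mm. A picture is of the moment at which its call begins: read the wrist's pose just before it. calibration takes no time and is no camera call.
- order.hand_in(): hands the job in; it is judged then, once.
Trained networks look in the newest picture that a camera, given by its name, has taken for a name from the list of things; names that differ only in an ending like _2 or _b are one class to them, and where a whole thing is asked for, a point or a joint stands for the part that bears it (a point fixed in the world has none). Each returns a list of dicts, best first, with "p" (0 to 1); they miss things now and then, are a little off and sometimes report something else, mostly with a low value. They report only what shows in the picture. A call takes as long as a camera call. They do not tell look-alikes from the thing itself.
- silhouettes(thing, camera): "mask" (400x640 bool, what is visible of it) and "extent" ([centre column, centre row, width, height] in pixels, round what is visible of it).
The state is a dict: "clock": time; "joints": joint angles; "qvel": joint speeds; "tau": joint torques, N m; "tcp_pos": TCP position; "orientation": TCP orientation; "contact_force": force on the tool from outside, world axes, zero at the start; "moment": the same for the moment, N m; "grip_width": finger opening in m; "gripper_force": force on a finger pad.
Only numpy, scipy, OpenCV 4.12 (cv2) and the standard library are available. Lean on these libraries where they do the work, as an engineer would, in place of code of your own. Each camera call takes 0.05 s, during which the arm holds its last target. There are 200 camera calls.

TASK

Get the oak blank ready for marking out: with the fingertips, push it along the bench until its long side lies flush against the steel fence and its end is up against the red end stop, squarely in the corner between them. Slide it steadily, without knocking it or lifting it off the bench, leave the copper dish, the oil can and the stack of pans where they are, and finish with the hand clear.

Things in the scene. Friction and masses are not known exactly. Their poses are not given: they have to be found in the camera images.
- blank: Plain rectangular oak block, loose on the bench, too wide to grip: 100 mm along its x, 150 mm along its y, 45 mm tall, 0.4 to 0.8 kg. Origin at the centre of its underside, z up. It starts on the robot's side of the fence, its long sides turned up to about 0.4 rad from the fence line.
- fence: Fixed straight steel bar, 460 mm long (its y), 25 mm thick, 30 mm tall. Origin on the bench at the middle of its working face, the face that looks towards the robot; the bar occupies x 0 to 25 mm, with a 6 mm high bolted foot behind it to x = 75 mm. Its x points away from the robot, square to the working face. With the blank flush, the blank's centre is at x = -50 mm in this frame.
- stop: Fixed red steel block against the fence face near its left (+y) or right (-y) end, centre at fence x = -40 mm, y = +200 or -200 mm. 80 mm along x, 24 mm along y, 35 mm tall with a brass screw head to 43 mm. Origin at the centre of its underside, axes parallel to the fence's. With the blank against its inner side, their centres are 87 mm apart along y.
- dish: Small spun copper dish, loose, 56 mm across, 26 mm tall, upright near the fence end that has no stop (about 200 mm from the fence's middle, 40 mm off its face). Origin at the centre of its underside. Leave alone.
- oilcan: Green oil can, loose, 64 mm across, 110 mm tall with a narrow spout, to the left or right of the work. Origin at the centre of its underside. Leave alone.
- pans: Loose stack of small steel pans with a brass one on top, 94 mm across, 52 mm tall, on the other side of the work from the oil can. Origin at the centre of its underside. Leave alone.
Mind the look-alikes: they are no part of the job. Of the things like the blank, leave any that is turquoise; of the rest the smaller one is meant.

How it is judged:
At the end, for the whole second after the job is handed in: The blank lies flat and still in the corner: long side within 4 mm of the fence and parallel to it within 0.03 rad, its end within 4 mm of the red stop, on the stop's inner side (x of blank in the frame of fence between -0.054 and -0.045 m and y of blank in the frame of fence between -0.14 and 0.14 m and (y of blank in the frame of stop between 0.08 and 0.091 m or y of blank in the frame of stop between -0.091 and -0.08 m) and angle between the y axis of blank and the y axis of fence, either way round below 0.03 rad and angle between blank's own z axis and vertical below 0.03 rad and height (world z) of blank below 0.003 m and linear speed of blank below 0.01 m/s); the robot touches nothing.
It fails at once if the blank is lifted off the bench (over 6 mm) or tipped (over 0.12 rad) (height (world z) of blank above 0.006 m or angle between blank's own z axis and vertical above 0.12 rad).
It fails at once if the blank is knocked instead of pushed (faster than 0.5 m/s) (linear speed of blank above 0.5 m/s).
It fails at once if the dish, the oil can or the stack of pans is moved (over 15 mm) or tipped (over 0.3 rad) (distance of any of dish, oilcan, pans from where it was at the start of the episode above 0.015 m or angle between any of dish, oilcan, pans's own z axis and vertical above 0.3 rad).
It also fails if it takes over 51 s, if anything falls off the work surface, if the arm or the gripper's body presses on something with over 40 N, if the wrist force passes 120 N, or if a joint passes its speed limit or range.

## Working session

There is one attempt and no reset: what is moved stays moved. The work goes in short steps, Python scripts to look and compute and a tool call to move; the robot and the scene stay as the last step left them, time stands still between calls to the robot, and variables do not carry over. Pictures are saved under pics/ and viewed, at most 10 in all, crops included, and the job is handed in when it is done.

Besides the shell and the picture viewer there is one more tool, called after "Request:" by a JSON object that holds its "fn" and its "kwargs". apply_moves: Moves the arm, as the interface text tells. Its arguments: {"type":"object","properties":{"moves":{"type":"array"},"grip_force":{"type":"number"}},"required":["moves"]}

```bash
mkdir -p pics; ls
cat > h.py <<'E'
import numpy as np, cv2
from bench import telemetry, grab_frame, calibration, order, silhouettes, r
def ray(c,uv):
    K=np.array([[c['fx'],0,c['cx']],[0,c['fy'],c['cy']],[0,0,1.]])
    p=cv2.undistortPoints(np.array(uv,float).reshape(-1,1,2),K,np.array([c['k1'],0,0,0.]))[:,0]
    return np.c_[p,np.ones(len(p))]
def toplane(name,uv,z):
    c=calibration(name);T=np.array(c['world_from_camera']);d=ray(c,uv)@T[:3,:3].T;o=T[:3,3]
    return o+d*((z-o[2])/d[:,2])[:,None]
E
python3 - <<'E'
from h import *
for n in ('top','side'):
    cv2.imwrite(f'pics/{n}0.png',grab_frame(n))
    c=calibration(n); print(n,c['fx'],np.round(c['world_from_camera'],3).tolist())
    for t in ('blank','fence','stop','dish','oilcan','pans'):
        for s in silhouettes(t,n):
            print(t,round(s['p'],2),np.round(s['extent']),s['mask'].sum())
s=telemetry.get_obs();print(s['clock'],s['orientation'],s['tcp_pos'],s['grip_width'])
E
```

```text
pics
top 480.82720675204047 [[0.001, -0.986, 0.165, 0.207], [-1.0, 0.0, 0.009, 0.009], [-0.009, -0.165, -0.986, 1.224], [0.0, 0.0, 0.0, 1.0]]
blank 0.83 [184. 287.  89.  63.] 4950
blank 0.75 [300. 156.  60.  49.] 2402
fence 0.96 [317. 106. 175.  47.] 4708
stop 0.81 [240. 120.  16.  32.] 362
dish 0.62 [391. 139.  22.  20.] 309
oilcan 0.16 [302. 156.  59.  45.] 2235
pans 0.58 [439. 194.  43.  36.] 1158
side 516.1175938549949 [[-0.99, -0.071, 0.118, 0.29], [-0.138, 0.526, -0.839, 0.991], [-0.002, -0.848, -0.531, 0.675], [0.0, 0.0, 0.0, 1.0]]
blank 0.82 [352. 199.  45.  54.] 2090
blank 0.78 [271. 223.  63.  61.] 2661
blank 0.57 [438. 335. 106. 120.] 9991
fence 0.97 [207. 220. 118. 117.] 3776
stop 0.75 [207. 268.  41.  28.] 863
oilcan 0.67 [294. 292.  34.  63.] 1406
pans 0.56 [335. 156.  37.  27.] 845
0.7 [3.10336926e+00 4.87805089e-01 7.19266140e-05] [ 0.20710988 -0.64247204  0.23137003] 0.08531990193019398
```

View pics/top0.png

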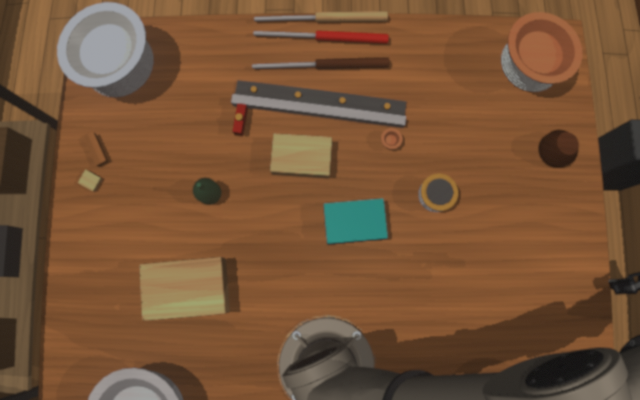

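View pics/side0.png

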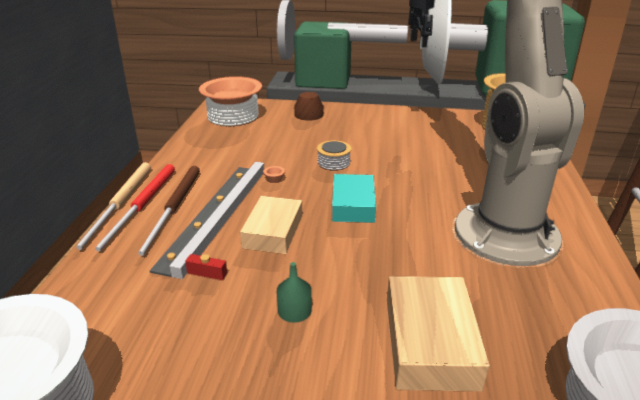

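The look-alikes, in top-view pixels:
- Small oak block at (302,155): this is the blank, as it's the smaller one that isn't turquoise.
- Turquoise block at (356,221): leave alone.
- Large oak block at (183,288): leave alone.

The red stop is at the fence's left (+y) end at (240,120), the dish at (391,139), the pans at (439,193) and the oil can at (207,190).

```bash
cat >> h.py <<'E'
from scipy.optimize import minimize
def proj(c,P):
    T=np.linalg.inv(np.array(c['world_from_camera']));q=P@T[:3,:3].T+T[:3,3];s=q[:,:2]/q[:,2:]
    s=s*(1+c['k1']*(s**2).sum(1,keepdims=True));return s*[c['fx'],c['fy']]+[c['cx'],c['cy']]
def box(x0,x1,y0,y1,h): return np.array([[x,y,z] for x in(x0,x1) for y in(y0,y1) for z in(0,h)],float)
def cyl(rad,h): return np.array([[rad*np.cos(a),rad*np.sin(a),z] for a in np.arange(0,6.28,.3) for z in (0,h)])
M=dict(blank=[box(-.05,.05,-.075,.075,.045)],fence=[box(0,.025,-.23,.23,.03),box(0,.075,-.23,.23,.006)],
 stop=[box(-.04,.04,-.012,.012,.035)],dish=[cyl(.028,.026)],pans=[cyl(.047,.052)],oilcan=[cyl(.032,.06)])
def place(P,p):
    c,s=np.cos(p[2]),np.sin(p[2]);return P@np.array([[c,s,0],[-s,c,0],[0,0,1]])+[p[0],p[1],0]
def render(t,c,p):
    m=np.zeros((400,640),np.uint8)
    for P in M[t]:
        h=cv2.convexHull((proj(c,place(P,p))*16).round().astype(np.int32));cv2.fillConvexPoly(m,h,255,cv2.LINE_AA,4)
    return m/255.
def fit(t,masks,p0):
    cs={n:calibration(n) for n in masks}
    def f(p):
        return sum(np.abs(render(t,cs[n],p)-m).sum()/m.sum() for n,m in masks.items())
    s=np.array([.01,.01,.08]);res=minimize(f,p0,method='Nelder-Mead',options=dict(initial_simplex=[p0]+[p0+s*e for e in np.eye(3)]+[] ,xatol=1e-4,fatol=1e-4))
    return res.x,res.fun
def near(t,n,uv,tol=30):
    for s in silhouettes(t,n):
        if np.hypot(*(np.array(s['extent'][:2])-uv))<tol: return s['mask'].astype(float)
E
python3 - <<'E'
from h import *
for n in('top','side'): im=grab_frame(n)
tp=dict(blank=(301,156),fence=(317,106),stop=(240,120),dish=(391,139),oilcan=(207,190),pans=(439,193))
sd=dict(blank=(271,223),fence=(207,220),stop=(207,268),dish=(274,174),oilcan=(294,292),pans=(335,156))
for t in tp:
    m={n:near(t,n,u[t]) for n,u in(('top',tp),('side',sd))};m={k:v for k,v in m.items() if v is not None}
    p0=np.r_[toplane('top',[tp[t]],.02)[0,:2],-.15 if t in('fence','stop') else 0.0]
    print(t,list(m),np.round(p0,3),end=' ')
    for sub in [m]+[{k:m[k]} for k in m]:
        p,e=fit(t,sub,p0);print(list(sub),np.round(p,4),round(e,3))
im=grab_frame('top');cv2.imwrite('pics/crop.png',cv2.resize(im[70:250,180:460],None,fx=2.8,fy=2.8,interpolation=cv2.INTER_CUBIC))
E
```

```text
blank ['top', 'side'] [0.523 0.064 0.   ] ['top', 'side'] [ 0.5238  0.0624 -0.0289] 0.176
['top'] [ 0.524   0.0641 -0.0616] 0.092
['side'] [ 0.5244  0.0618 -0.0253] 0.079
fence ['top', 'side'] [ 0.659  0.023 -0.15 ] ['top', 'side'] [ 0.6384  0.022  -0.1353] 0.21
['top'] [ 0.6382  0.0228 -0.1354] 0.064
['side'] [ 0.6383  0.0195 -0.1335] 0.141
stop ['top', 'side'] [ 0.621  0.225 -0.15 ] ['top', 'side'] [ 0.6252  0.2253 -0.1059] 0.566
['top'] [ 0.6246  0.2262 -0.0412] 0.385
['side'] [ 0.6256  0.2255 -0.2189] 0.144
dish ['top', 'side'] [ 0.569 -0.17   0.   ] ['top', 'side'] [ 0.5732 -0.173   0.0947] 0.736
['top'] [ 0.5733 -0.1725  0.0975] 0.21
['side'] [ 0.5753 -0.1802  0.0534] 0.506
oilcan ['top', 'side'] [0.434 0.305 0.   ] ['top', 'side'] [0.4312 0.3024 0.1096] 0.405
['top'] [0.429  0.3023 0.0506] 0.181
['side'] [0.4328 0.3013 0.1228] 0.214
pans ['top', 'side'] [ 0.426 -0.29   0.   ] ['top', 'side'] [ 0.4266 -0.2874 -0.0036] 0.464
['top'] [ 0.4234 -0.2811  0.0118] 0.225
['side'] [ 0.4271 -0.2938  0.003 ] 0.228
```

View pics/crop.png

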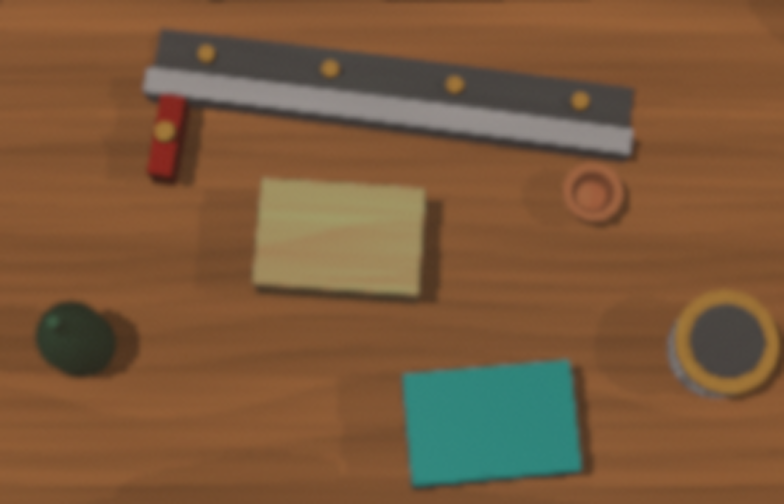

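The crop confirms the choice: the small oak block sits at full-frame (302,155), the stop at the fence's left end and the dish at the right. The fitted stop pose agrees with the fence pose to about 1 mm. I'll turn the tool square to the fence and start travelling.

Add to h.py:
```python
from scipy.spatial.transform import Rotation as Ro
F=np.array([.6384,.0222]);FY=-.1350
def fw(x,y): c,s=np.cos(FY),np.sin(FY);return F+[c*x-s*y,s*x+c*y]
def wf(w): c,s=np.cos(FY),np.sin(FY);d=np.array(w)-F;return np.array([c*d[0]+s*d[1],-s*d[0]+c*d[1]])
def state(): 
    s=telemetry.get_obs();R=Ro.from_rotvec(s['orientation']).as_matrix();x=R[:,0]
    print('t',round(s['clock'],2),'tcp',np.round(s['tcp_pos'],4),'fence',np.round(wf(s['tcp_pos'][:2]),4),'xdir-fence deg',round(np.degrees(np.arctan2(x[1],x[0])-FY),2),'zdown',np.round(R[:,2],3),'F',np.round(s['contact_force'],1),'w',round(s['grip_width'],4),'q',np.round(s['joints'],2));return s,R
def go(w):
    s,R=state();print('tool shift to',np.round(w,3),np.round(R.T@(np.array(w)-s['tcp_pos']),4))
```

```text
(no output)
```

Request:
{"fn": "apply_moves", "kwargs": {"moves": [[0,0,1,0,0,0,0.41],[0,0,1,0,0,0,0.41],[0,0,1,0,0,0,0.41],[0,0,1,0,0,0,0.41],[0,0,0.27,0,0,0,0.41],[0,0,0,0.02,-0.02,0,0.41],[0,0,0,0.03,-0.03,0,0.41],[0,0,0,0.02,-0.02,0,0.41]]}}

```text
clock: 2.12
tcp_pos: [0.2877, -0.5813, 0.2313]
orientation: [-3.134, 0.211, -0.002]
contact_force: [1.7, -0.1, 0.3]
grip_width: 0.0601
gripper_force: 0.0
```

Run:
```python
from h import *
go([.46,-.33,.231]);
m=near('blank','top',(356,221))
print('turq',fit('blank',{'top':m},np.array([.38,-.03,.1])) if m is not None else None)
print('blank mid-near approach',fw(-.205,.027))
```

```text
t 2.12 tcp [ 0.2877 -0.5813  0.2313] fence [-0.2663 -0.6452] xdir-fence deg 0.01 zdown [ 0.001  0.001 -1.   ] F [ 1.7 -0.1  0.3] w 0.0601 q [ 0.95  0.43  0.09  1.63 -0.05  1.08 -0.65]
tool shift to [ 0.46  -0.33   0.231] [ 0.137  -0.2721  0.0007]
turq (array([ 0.3542308 , -0.07102213,  0.09231493]), np.float64(0.04005289206241263))
blank mid-near approach [0.43889917 0.07654535]
```

Request:
{"fn": "apply_moves", "kwargs": {"moves": [[0,0,0,0.017,-0.03,0,0.41],[0,0,0,0.017,-0.034,0,0.41],[0,0,0,0.017,-0.034,0,0.41],[0,0,0,0.017,-0.034,0,0.41],[0,0,0,0.017,-0.034,0,0.41],[0,0,0,0.017,-0.034,0,0.41],[0,0,0,0.017,-0.034,0,0.41],[0,0,0,0.017,-0.034,0,0.41]]}}

```text
clock: 2.83
tcp_pos: [0.4569, -0.3345, 0.2316]
orientation: [3.134, -0.213, 0.001]
contact_force: [1.7, -0.3, 0.2]
grip_width: 0.06
gripper_force: 0.0
```

Run:
```python
from h import *
go([.438,.0765,.15])
```

```text
t 2.83 tcp [ 0.4569 -0.3345  0.2316] fence [-0.1318 -0.3779] xdir-fence deg -0.04 zdown [ 0. -0. -1.] F [ 1.7 -0.3  0.2] w 0.06 q [ 0.54  0.3  -0.02  1.82  0.01  1.02 -1.19]
tool shift to [0.438 0.076 0.15 ] [-0.0744 -0.4047  0.0814]
```

Request:
{"fn": "apply_moves", "kwargs": {"moves": [[0,0,0,-0.005,-0.025,0,0.41],[0,0,0,-0.005,-0.03,0,0.41],[0,0,0,-0.005,-0.033,0,0.41],[0,0,0,-0.005,-0.033,0,0.41],[0,0,0,-0.005,-0.033,0,0.41],[0,0,0,-0.005,-0.033,0,0.41],[0,0,0,-0.005,-0.033,0,0.41],[0,0,0,-0.005,-0.033,0,0.41]]}}

```text
clock: 3.5
tcp_pos: [0.4505, -0.0785, 0.2316]
orientation: [3.134, -0.213, 0.001]
contact_force: [0.5, -0.9, -0.2]
grip_width: 0.0601
gripper_force: 0.0
```

Request:
{"fn": "apply_moves", "kwargs": {"moves": [[0,0,0,-0.006,-0.033,0,0.41],[0,0,0,-0.006,-0.033,0,0.41],[0,0,0,-0.006,-0.033,0,0.41],[0,0,0,-0.006,-0.033,0,0.41],[0,0,0,-0.005,-0.015,0.02,0.41],[0,0,0,-0.005,0,0.025,0.41],[0,0,0,0,0,0.025,0.41],[0,0,0,0,0,0.01,0.41]]}}

```text
clock: 4.17
tcp_pos: [0.4352, 0.0703, 0.149]
orientation: [3.133, -0.211, -0.005]
contact_force: [-0.5, -0.3, -0.7]
grip_width: 0.0602
gripper_force: 0.0
```

Run:
```python
from h import *
go(np.r_[fw(-.206,.026),.018])
```

```text
t 4.17 tcp [0.4352 0.0703 0.149 ] fence [-0.2079  0.0203] xdir-fence deg 0.04 zdown [-0.003 -0.001 -1.   ] F [-0.5 -0.3 -0.7] w 0.0602 q [-0.01  0.23 -0.33  2.15  0.1   0.78 -2.11]
tool shift to [0.438 0.076 0.018] [ 0.0023 -0.0058  0.131 ]
```

Request:
{"fn": "apply_moves", "kwargs": {"moves": [[0,0,0,0.002,-0.005,0.02,0.41],[0,0,0,0,0,0.025,0.41],[0,0,0,0,0,0.025,0.41],[0,0,0,0,0,0.025,0.41],[0,0,0,0,0,0.02,0.41],[0,0,0,0,0,0.012,0.41],[0,0,0,0,0,0.006,0.41],[0,0,0,0,0,0,0.41]]}}

```text
clock: 4.83
tcp_pos: [0.4394, 0.0748, 0.0176]
orientation: [3.134, -0.213, -0.002]
contact_force: [-0.6, 0.5, -0.2]
grip_width: 0.0604
gripper_force: 0.0
```

Run:
```python
from h import *
state()
a=grab_frame('side');b=grab_frame('wrist')
cv2.imwrite('pics/s1.png',np.hstack([cv2.resize(a[120:320,150:450],(600,400)),np.zeros((400,1,3),np.uint8)]))
```

```text
t 4.83 tcp [0.4394 0.0748 0.0176] fence [-0.2042  0.0253] xdir-fence deg -0.05 zdown [-0.001 -0.001 -1.   ] F [-0.6  0.5 -0.2] w 0.0604 q [-0.1   0.47 -0.25  2.23  0.25  0.47 -2.26]
```

View pics/s1.png

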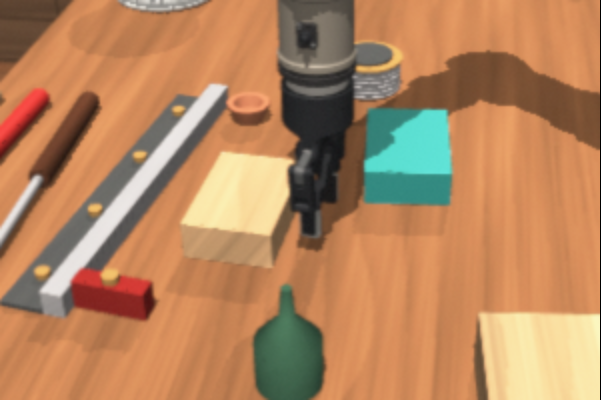

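The fingers are low behind the blank, with a gap at about crop pixel (300,205). I'll push gently towards the fence.

Request:
{"fn": "apply_moves", "kwargs": {"moves": [[0,0,0,0.006,0,0,0.41],[0,0,0,0.006,0,0,0.41],[0,0,0,0.005,0,0,0.41],[0,0,0,0.005,0,0,0.41],[0,0,0,0.005,0,0,0.41],[0,0,0,0.005,0,0,0.41],[0,0,0,0.005,0,0,0.41],[0,0,0,0.005,0,0,0.41]]}}

```text
clock: 5.6
tcp_pos: [0.4794, 0.0697, 0.0181]
orientation: [3.134, -0.211, -0.006]
contact_force: [-5.9, 1.5, 4.4]
grip_width: 0.0602
gripper_force: 3.5
```

Request:
{"fn": "apply_moves", "kwargs": {"moves": [[0,0,0,0.005,0,0,0.41],[0,0,0,0.005,0,0,0.41],[0,0,0,0.005,0,0,0.41],[0,0,0,0.005,0,0,0.41],[0,0,0,0.005,0,0,0.41],[0,0,0,0.005,0,0,0.41],[0,0,0,0.004,0,0,0.41],[0,0,0,0.003,0,0,0.41]]}}

```text
clock: 6.27
tcp_pos: [0.5162, 0.0644, 0.018]
orientation: [3.133, -0.212, -0.006]
contact_force: [-8.0, 0.2, 5.5]
grip_width: 0.0602
gripper_force: 3.6
```

Run:
```python
from h import *
s,R=state()
for n in('top','side'):
    grab_frame(n)
    for q in silhouettes('blank',n):
        e=q['extent'];w=toplane(n,[e[:2]],.03)[0,:2]
        if -.15<wf(w)[0]<0:
            p,err=fit('blank',{n:q['mask'].astype(float)},np.r_[w,-.1]);print(n,round(q['p'],2),wf(p[:2]).round(4),'dyaw',round(p[2]-FY,3),round(err,3))
```

```text
t 6.27 tcp [0.5162 0.0644 0.018 ] fence [-0.1268  0.0253] xdir-fence deg -0.01 zdown [-0.004 -0.001 -1.   ] F [-8.   0.2  5.5] w 0.0602 q [-0.04  0.55 -0.25  2.06  0.25  0.57 -2.17]
side 0.69 [-0.0458  0.028 ] dyaw 0.403 0.366
```

Request:
{"fn": "apply_moves", "kwargs": {"moves": [[0,0,0,0.002,0,0,0.41],[0,0,0,0.002,0,0,0.41],[0,0,0,0.002,0,0,0.41],[0,0,0,0.002,0,0,0.41],[0,0,0,0.001,0,0,0.41],[0,0,0,0.001,0,0,0.41],[0,0,0,0.001,0,0,0.41],[0,0,0,0,0,0,0.41]]}}

```text
clock: 7.13
tcp_pos: [0.529, 0.0629, 0.0183]
orientation: [-3.134, 0.213, -0.0]
contact_force: [-1.7, 0.1, -0.4]
grip_width: 0.0603
gripper_force: 1.1
```

Run:
```python
from h import *
state();a=grab_frame('side')
cv2.imwrite('pics/s2.png',cv2.resize(a[140:300,150:400],(750,480),interpolation=cv2.INTER_CUBIC))
```

```text
t 7.13 tcp [0.529  0.0629 0.0183] fence [-0.1139  0.0256] xdir-fence deg -0.03 zdown [ 0. -0. -1.] F [-1.7  0.1 -0.4] w 0.0603 q [-0.04  0.56 -0.25  2.03  0.25  0.58 -2.16]
```

View pics/s2.png

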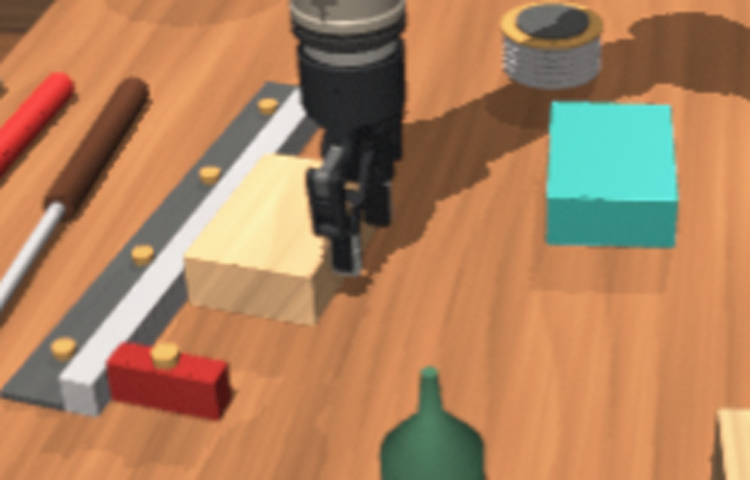

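The blank is square to the fence, a few mm short or just touching at crop pixel (190,265). I'll press on slowly.

Request:
{"fn": "apply_moves", "kwargs": {"moves": [[0,0,0,0.001,0,0,0.41],[0,0,0,0.001,0,0,0.41],[0,0,0,0.001,0,0,0.41],[0,0,0,0.001,0,0,0.41],[0,0,0,0.001,0,0,0.41],[0,0,0,0,0,0,0.41],[0,0,0,0,0,0,0.41],[0,0,0,0,0,0,0.41]]}}

```text
clock: 7.85
tcp_pos: [0.5315, 0.0627, 0.0182]
orientation: [3.134, -0.212, -0.006]
contact_force: [-10.5, 2.1, 6.6]
grip_width: 0.0604
gripper_force: 5.1
```

Request:
{"fn": "apply_moves", "kwargs": {"moves": [[0,0,0,0.001,0,0,0.41],[0,0,0,0.001,0,0,0.41],[0,0,0,0.001,0,0,0.41],[0,0,0,0.001,0,0,0.41],[0,0,0,0,0,0,0.41],[0,0,0,0,0,0,0.41],[0,0,0,0,0,0,0.41],[0,0,0,0,0,0,0.41]]}}

```text
clock: 8.52
tcp_pos: [0.5314, 0.0625, 0.0177]
orientation: [3.132, -0.211, -0.017]
contact_force: [-19.9, 3.9, 15.1]
grip_width: 0.0603
gripper_force: 10.2
```

The force rises with no motion, so the blank is flush. Next I back off, lift, turn 90° and go to its right-hand end.

Request:
{"fn": "apply_moves", "kwargs": {"moves": [[0,0,0,-0.015,0,0,0.41],[0,0,0,-0.02,0,0,0.41],[0,0,0,0,0,-0.02,0.41],[0,0,0,0,0,-0.03,0.41],[0,0,0,0,0,-0.03,0.3],[0,0,0,0,0,-0.03,0.18],[0,0,-1,0,0,0,0.18],[0,0,-1,0,0,0,0.18]]}}

```text
clock: 9.18
tcp_pos: [0.5065, 0.067, 0.1315]
orientation: [-3.138, -0.123, -0.014]
contact_force: [0.2, 0.0, -0.5]
grip_width: 0.0502
gripper_force: 0.0
```

Request:
{"fn": "apply_moves", "kwargs": {"moves": [[0,0,-1,0,0,0,0.18],[0,0,-1,0,0,0,0.18],[0,0,-1,0,0,0,0.18],[0,0,-1,0,0,0,0.18],[0,0,-1,0,0,0,0.18],[0,0,-1,0,0,0,0.18],[0,0,-1,0,0,0,0.18],[0,0,-1,0,0,0,0.18]]}}

```text
clock: 9.85
tcp_pos: [0.5048, 0.0666, 0.1292]
orientation: [2.816, 1.389, 0.006]
contact_force: [-0.1, -1.2, -0.3]
grip_width: 0.0505
gripper_force: 0.0
```

Request:
{"fn": "apply_moves", "kwargs": {"moves": [[0,0,-1,0,0,0,0.18],[0,0,-1,0,0,0,0.18],[0,0,-1,0,0,0,0.18],[0,0,-1,0,0,0,0.18],[0,0,-1,0,0,0,0.18],[0,0,0,0,0,0,0.18],[0,0,0,0,0,0,0.18],[0,0,0,0,0,0,0.18]]}}

```text
clock: 10.52
tcp_pos: [0.5037, 0.0665, 0.1287]
orientation: [2.37, 2.062, 0.002]
contact_force: [0.2, -0.3, -0.4]
grip_width: 0.0506
gripper_force: 0.0
```

Run:
```python
from h import *
go(np.r_[fw(-.049,-.088),.128])
for n in('top','side'):
    grab_frame(n)
    for q in silhouettes('blank',n):
        e=q['extent'];w=toplane(n,[e[:2]],.03)[0,:2]
        if -.15<wf(w)[0]<0:
            p,err=fit('blank',{n:q['mask'].astype(float)},np.r_[w,-.1]);print(n,round(q['p'],2),wf(p[:2]).round(4),'dyaw',round(p[2]-FY,3),round(err,3))
```

```text
t 10.52 tcp [0.5037 0.0665 0.1287] fence [-0.1394  0.0258] xdir-fence deg 89.78 zdown [ 0.002  0.    -1.   ] F [ 0.2 -0.3 -0.4] w 0.0506 q [ 0.28  0.41 -0.66  2.01  0.34  0.82 -0.7 ]
tool shift to [ 0.578 -0.058  0.128] [-0.1135  0.0908  0.0008]
side 0.98 [-0.0505  0.0214] dyaw 0.052 0.091
```

Request:
{"fn": "apply_moves", "kwargs": {"moves": [[0,0,0,-0.016,0.012,0,0.18],[0,0,0,-0.02,0.016,0,0.18],[0,0,0,-0.02,0.016,0,0.18],[0,0,0,-0.02,0.016,0,0.18],[0,0,0,-0.02,0.016,0,0.18],[0,0,0,-0.018,0.014,0,0.18],[0,0,0,0,0,0,0.18],[0,0,0,0,0,0,0.18]]}}

```text
clock: 11.38
tcp_pos: [0.577, -0.0599, 0.128]
orientation: [-2.37, -2.062, 0.0]
contact_force: [-0.2, 0.4, 0.6]
grip_width: 0.0503
gripper_force: 0.0
```

Run:
```python
from h import *
go(np.r_[fw(-.049,-.088),.018])
```

```text
t 11.38 tcp [ 0.577  -0.0599  0.128 ] fence [-0.0498 -0.0896] xdir-fence deg 89.79 zdown [-0. -0. -1.] F [-0.2  0.4  0.6] w 0.0503 q [ 0.45  0.51 -0.6   1.85  0.36  0.89 -0.45]
tool shift to [ 0.578 -0.058  0.018] [0.0016 0.0008 0.11  ]
```

Request:
{"fn": "apply_moves", "kwargs": {"moves": [[0,0,-0.035,0,0,0.015,0.18],[0,0,0,0,0,0.02,0.18],[0,0,0,0,0,0.02,0.18],[0,0,0,0,0,0.02,0.18],[0,0,0,0,0,0.016,0.18],[0,0,0,0,0,0.012,0.18],[0,0,0,0,0,0.007,0.18],[0,0,0,0,0,0,0.18]]}}

```text
clock: 12.05
tcp_pos: [0.5757, -0.0576, 0.0172]
orientation: [-2.36, -2.071, 0.002]
contact_force: [0.1, 0.1, 0.0]
grip_width: 0.0505
gripper_force: 0.0
```

Run:
```python
from h import *
state();a=grab_frame('side');b=grab_frame('top')
cv2.imwrite('pics/s3.png',np.hstack([cv2.resize(x,(400,400),interpolation=cv2.INTER_CUBIC) for x in (a[120:300,150:330],b[60:220,230:390])]))
```

```text
t 12.05 tcp [ 0.5757 -0.0576  0.0172] fence [-0.0514 -0.0876] xdir-fence deg 90.25 zdown [-0.002  0.    -1.   ] F [0.1 0.1 0. ] w 0.0505 q [ 0.38  0.66 -0.51  1.91  0.49  0.7  -0.55]
```

View pics/s3.png

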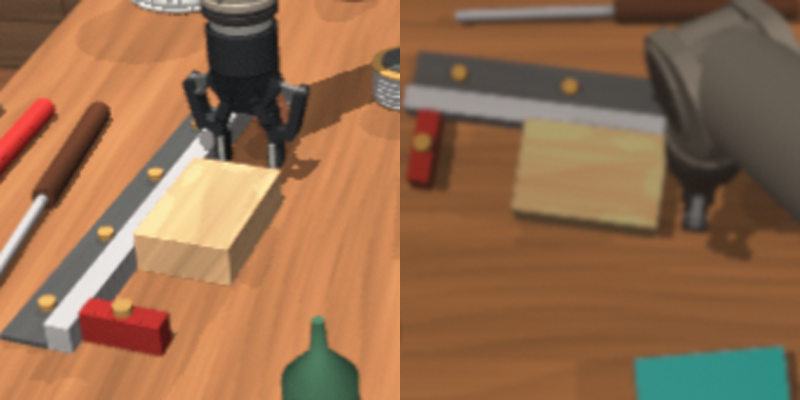

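The blank is flush with the fence, and the fingers are down at its right end (left panel (250,150), right panel (695,210)). Now I slide it along to the stop.

Request:
{"fn": "apply_moves", "kwargs": {"moves": [[0,0,0.03,0.005,0,0,0.18],[0,0,0,0.005,0,0,0.18],[0,0,0,0.005,0,0,0.18],[0,0,0,0.005,0,0,0.18],[0,0,0,0.006,0,0,0.18],[0,0,0,0.006,0,0,0.18],[0,0,0,0.006,0,0,0.18],[0,0,0,0.006,0,0,0.18]]}}

```text
clock: 12.82
tcp_pos: [0.5824, -0.0177, 0.0186]
orientation: [2.366, 2.063, -0.006]
contact_force: [-2.2, -7.5, 6.5]
grip_width: 0.0507
gripper_force: 4.1
```

Run:
```python
from h import *
state()
```

```text
t 12.82 tcp [ 0.5824 -0.0177  0.0186] fence [-0.0501 -0.047 ] xdir-fence deg 89.9 zdown [-0.001 -0.004 -1.   ] F [-2.2 -7.5  6.5] w 0.0507 q [ 0.31  0.66 -0.51  1.9   0.49  0.71 -0.63]
```

Request:
{"fn": "apply_moves", "kwargs": {"moves": [[0,0,0,0.006,0,0,0.18],[0,0,0,0.006,0,0,0.18],[0,0,0,0.006,0,0,0.18],[0,0,0,0.006,0,0,0.18],[0,0,0,0.006,0,0,0.18],[0,0,0,0.006,0,0,0.18],[0,0,0,0.005,0,0,0.18],[0,0,0,0.003,0,0,0.18]]}}

```text
clock: 13.48
tcp_pos: [0.5885, 0.027, 0.0186]
orientation: [2.366, 2.064, -0.004]
contact_force: [-0.9, -7.2, 4.7]
grip_width: 0.0507
gripper_force: 3.5
```

Run:
```python
from h import *
state()
```

```text
t 13.48 tcp [0.5885 0.027  0.0186] fence [-0.05  -0.002] xdir-fence deg 89.94 zdown [-0.001 -0.003 -1.   ] F [-0.9 -7.2  4.7] w 0.0507 q [ 0.23  0.67 -0.51  1.88  0.49  0.72 -0.7 ]
```

Commanded position leads by about 2–3 mm, with roughly 28 mm left.

Request:
{"fn": "apply_moves", "kwargs": {"moves": [[0,0,0,0.004,0,0,0.18],[0,0,0,0.004,0,0,0.18],[0,0,0,0.004,0,0,0.18],[0,0,0,0.003,0,0,0.18],[0,0,0,0.003,0,0,0.18],[0,0,0,0.002,0,0,0.18],[0,0,0,0.002,0,0,0.18],[0,0,0,0.001,0,0,0.18]]}}

```text
clock: 14.15
tcp_pos: [0.5916, 0.049, 0.0186]
orientation: [2.366, 2.063, -0.005]
contact_force: [-0.1, -6.9, 4.1]
grip_width: 0.0505
gripper_force: 3.7
```

Request:
{"fn": "apply_moves", "kwargs": {"moves": [[0,0,0,0.001,0,0,0.18],[0,0,0,0.001,0,0,0.18],[0,0,0,0.001,0,0,0.18],[0,0,0,0.001,0,0,0.18],[0,0,0,0.001,0,0,0.18],[0,0,0,0.001,0,0,0.18],[0,0,0,0,0,0,0.18],[0,0,0,0,0,0,0.18]]}}

```text
clock: 14.82
tcp_pos: [0.5923, 0.0549, 0.0185]
orientation: [2.366, 2.063, -0.005]
contact_force: [-0.9, -6.8, 5.6]
grip_width: 0.0505
gripper_force: 3.4
```

Run:
```python
from h import *
state()
```

```text
t 14.82 tcp [0.5923 0.0549 0.0185] fence [-0.0501  0.0262] xdir-fence deg 89.91 zdown [-0.001 -0.004 -1.   ] F [-0.9 -6.8  5.6] w 0.0505 q [ 0.18  0.68 -0.51  1.87  0.48  0.73 -0.74]
```

Request:
{"fn": "apply_moves", "kwargs": {"moves": [[0,0,0,0.001,0,0,0.18],[0,0,0,0.001,0,0,0.18],[0,0,0,0.001,0,0,0.18],[0,0,0,0.001,0,0,0.18],[0,0,0,0.001,0,0,0.18],[0,0,0,0,0,0,0.18],[0,0,0,0,0,0,0.18],[0,0,0,0,0,0,0.18]]}}

```text
clock: 15.48
tcp_pos: [0.5926, 0.0573, 0.0185]
orientation: [2.366, 2.061, -0.01]
contact_force: [-2.6, -12.1, 8.2]
grip_width: 0.0503
gripper_force: 6.1
```

Request:
{"fn": "apply_moves", "kwargs": {"moves": [[0,0,0,0.001,0,0,0.18],[0,0,0,0.001,0,0,0.18],[0,0,0,0.001,0,0,0.18],[0,0,0,0.001,0,0,0.18],[0,0,0,0,0,0,0.18],[0,0,0,0,0,0,0.18],[0,0,0,0,0,0,0.18],[0,0,0,0,0,0,0.18]]}}

```text
clock: 16.15
tcp_pos: [0.5926, 0.0572, 0.0185]
orientation: [2.366, 2.056, -0.018]
contact_force: [-5.4, -20.1, 13.0]
grip_width: 0.0506
gripper_force: 10.3
```

The blank is against the stop. I'll back off, lift and check.

Request:
{"fn": "apply_moves", "kwargs": {"moves": [[0,0,0,-0.012,0,0,0.18],[0,0,0,-0.02,0,0,0.18],[0,0,0,0,0,-0.02,0.18],[0,0,0,0,0,-0.03,0.18],[0,0,0,0,0,-0.035,0.18],[0,0,0,-0.03,0,-0.03,0.18],[0,0,0,-0.035,0.01,-0.02,0.18],[0,0,0,-0.035,0.01,0,0.18]]}}

```text
clock: 16.82
tcp_pos: [0.5987, -0.0656, 0.1581]
orientation: [2.358, 2.067, 0.01]
contact_force: [1.0, -0.3, 0.2]
grip_width: 0.0506
gripper_force: 0.0
```

Request:
{"fn": "apply_moves", "kwargs": {"moves": [[0,0,0,-0.03,0.02,0,0.18],[0,0,0,-0.03,0.02,0,0.18],[0,0,0,-0.03,0.02,0,0.18],[0,0,0,-0.03,0.02,0,0.18],[0,0,0,-0.02,0.01,0,0.18],[0,0,0,0,0,0,0.18],[0,0,0,0,0,0,0.18],[0,0,0,0,0,0,0.18]]}}

```text
clock: 17.48
tcp_pos: [0.6661, -0.2157, 0.1525]
orientation: [-2.364, -2.067, -0.001]
contact_force: [0.2, 0.3, 0.6]
grip_width: 0.0503
gripper_force: 0.0
```

Run:
```python
from h import *
state();ims=[]
for n,sl in(('side',np.s_[180:300,170:290]),('top',np.s_[80:200,220:340])):
    ims.append(cv2.resize(grab_frame(n)[sl],(400,400),interpolation=cv2.INTER_CUBIC))
    for q in silhouettes('blank',n):
        e=q['extent'];w=toplane(n,[e[:2]],.03)[0,:2]
        if -.15<wf(w)[0]<0:
            p,err=fit('blank',{n:q['mask'].astype(float)},np.r_[w,-.1]);print(n,round(q['p'],2),wf(p[:2]).round(4),'dyaw',round(p[2]-FY,3),round(err,3))
cv2.imwrite('pics/end.png',np.hstack(ims))
```

```text
t 17.48 tcp [ 0.6661 -0.2157  0.1525] fence [ 0.0595 -0.232 ] xdir-fence deg 90.08 zdown [-0.     0.002 -1.   ] F [0.2 0.3 0.6] w 0.0503 q [ 0.58  0.65 -0.54  1.53  0.36  1.07 -0.18]
side 0.65 [-0.0506  0.111 ] dyaw 0.023 0.234
top 0.61 [-0.0517  0.1126] dyaw 0.012 0.083
```

View pics/end.png

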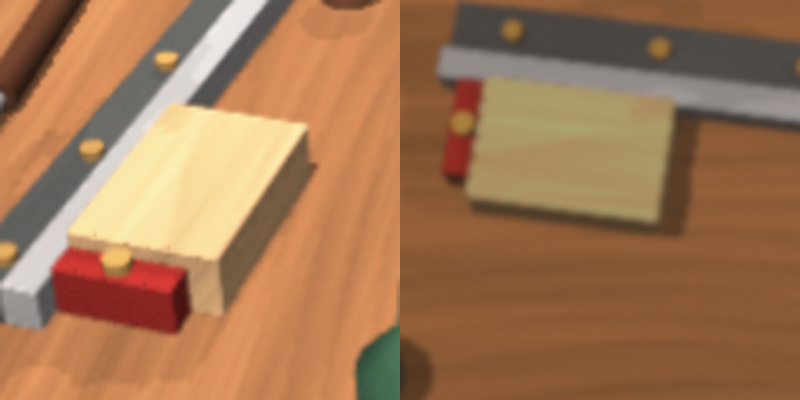

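It looks seated: left panel shows the red stop against the end at (120,260), right panel shows the long edge along the fence. The top-view edge slopes leave about 0.01–0.03 rad of doubt, so I'll use the spare time for one confirming square press towards the fence.

Request:
{"fn": "apply_moves", "kwargs": {"moves": [[0,0,1,0,0,0,0.41],[0,0,1,0,0,0,0.41],[0,0,1,0,0,0,0.41],[0,0,1,0,0,0,0.41],[0,0,1,0,0,0,0.41],[0,0,1,0,0,0,0.41],[0,0,1,0,0,0,0.41],[0,0,1,0,0,0,0.41]]}}

```text
clock: 18.35
tcp_pos: [0.6661, -0.2164, 0.153]
orientation: [-3.004, -0.92, -0.0]
contact_force: [-0.2, 0.1, -0.5]
grip_width: 0.0603
gripper_force: 0.0
```

Request:
{"fn": "apply_moves", "kwargs": {"moves": [[0,0,1,0,0,0,0.41],[0,0,1,0,0,0,0.41],[0,0,1,0,0,0,0.41],[0,0,1,0,0,0,0.41],[0,0,1,0,0,0,0.41],[0,0,1,0,0,0,0.41],[0,0,1,0,0,0,0.41],[0,0,0,-0.01,0,0,0.41]]}}

```text
clock: 19.02
tcp_pos: [0.6576, -0.2147, 0.1531]
orientation: [-3.134, 0.217, -0.003]
contact_force: [0.4, 0.2, -0.0]
grip_width: 0.06
gripper_force: 0.0
```

Run:
```python
from h import *
go(np.r_[fw(-.15,.112),.15])
```

```text
t 19.02 tcp [ 0.6576 -0.2147  0.1531] fence [ 0.0509 -0.2321] xdir-fence deg -0.2 zdown [ 0.002  0.    -1.   ] F [ 0.4  0.2 -0. ] w 0.06 q [ 0.35  0.58 -0.18  1.57  0.12  1.   -1.58]
tool shift to [0.505 0.153 0.15 ] [-0.2021 -0.3434  0.0029]
```

Request:
{"fn": "apply_moves", "kwargs": {"moves": [[0,0,-0.03,-0.02,-0.02,0,0.41],[0,0,0,-0.022,-0.028,0,0.41],[0,0,0,-0.022,-0.03,0,0.41],[0,0,0,-0.022,-0.03,0,0.41],[0,0,0,-0.022,-0.03,0,0.41],[0,0,0,-0.022,-0.03,0,0.41],[0,0,0,-0.022,-0.03,0,0.41],[0,0,0,-0.022,-0.03,0,0.41]]}}

```text
clock: 19.68
tcp_pos: [0.5124, 0.0349, 0.1532]
orientation: [-3.135, 0.205, -0.001]
contact_force: [0.4, 0.5, 0.3]
grip_width: 0.0604
gripper_force: 0.0
```

Request:
{"fn": "apply_moves", "kwargs": {"moves": [[0,0,0,-0.014,-0.03,0,0.41],[0,0,0,-0.014,-0.03,0,0.41],[0,0,0,0,-0.03,0,0.41],[0,0,0,0,-0.022,0,0.41],[0,0,0,0,0,0,0.41],[0,0,0,0,0,0,0.41],[0,0,0,0,0,0,0.41],[0,0,0,0,0,0,0.41]]}}

```text
clock: 20.35
tcp_pos: [0.5005, 0.1462, 0.1527]
orientation: [3.134, -0.209, -0.0]
contact_force: [0.4, -0.3, 0.0]
grip_width: 0.0601
gripper_force: 0.0
```

Run:
```python
from h import *
go(np.r_[fw(-.145,.112),.018])
```

```text
t 20.35 tcp [0.5005 0.1462 0.1527] fence [-0.1533  0.1043] xdir-fence deg 0.1 zdown [-0.    -0.001 -1.   ] F [ 0.4 -0.3  0. ] w 0.0601 q [-0.14  0.34 -0.32  1.98  0.14  0.84 -2.24]
tool shift to [0.51  0.153 0.018] [ 0.0083 -0.0078  0.1347]
```

Request:
{"fn": "apply_moves", "kwargs": {"moves": [[0,0,0,0,-0.006,0.02,0.41],[0,0,0,0,0,0.025,0.41],[0,0,0,0,0,0.025,0.41],[0,0,0,0,0,0.025,0.41],[0,0,0,0,0,0.02,0.41],[0,0,0,0,0,0.012,0.41],[0,0,0,0,0,0.006,0.41],[0,0,0,0,0,0,0.41]]}}

```text
clock: 21.02
tcp_pos: [0.501, 0.1526, 0.0189]
orientation: [3.134, -0.208, -0.003]
contact_force: [-0.0, 0.8, 0.3]
grip_width: 0.0603
gripper_force: 0.0
```

Request:
{"fn": "apply_moves", "kwargs": {"moves": [[0,0,0,0.005,0,0,0.41],[0,0,0,0.005,0,0,0.41],[0,0,0,0.005,0,0,0.41],[0,0,0,0.005,0,0,0.41],[0,0,0,0.005,0,0,0.41],[0,0,0,0.003,0,0,0.41],[0,0,0,0.003,0,0,0.41],[0,0,0,0.002,0,0,0.41]]}}

```text
clock: 21.68
tcp_pos: [0.5347, 0.149, 0.0198]
orientation: [-3.135, 0.207, -0.0]
contact_force: [0.4, 0.2, -0.3]
grip_width: 0.0602
gripper_force: 0.0
```

Run:
```python
from h import *
state()
```

```text
t 21.68 tcp [0.5347 0.149  0.0198] fence [-0.1199  0.1117] xdir-fence deg 0.18 zdown [ 0.  0. -1.] F [ 0.4  0.2 -0.3] w 0.0602 q [-0.18  0.59 -0.26  1.98  0.25  0.61 -2.31]
```

Request:
{"fn": "apply_moves", "kwargs": {"moves": [[0,0,0.03,0.002,0,0,0.41],[0,0,0,0.002,0,0,0.41],[0,0,0,0.001,0,0,0.41],[0,0,0,0.001,0,0,0.41],[0,0,0,0.001,0,0,0.41],[0,0,0,0.001,0,0,0.41],[0,0,0,0.001,0,0,0.41],[0,0,0,0,0,0,0.41]]}}

```text
clock: 22.35
tcp_pos: [0.5431, 0.1479, 0.0197]
orientation: [3.134, -0.212, -0.0]
contact_force: [-0.2, 0.6, 0.0]
grip_width: 0.0602
gripper_force: 0.1
```

Request:
{"fn": "apply_moves", "kwargs": {"moves": [[0,0,0,0.001,0,0,0.41],[0,0,0,0.001,0,0,0.41],[0,0,0,0.001,0,0,0.41],[0,0,0,0.001,0,0,0.41],[0,0,0,0,0,0,0.41],[0,0,0,0,0,0,0.41],[0,0,0,0,0,0,0.41],[0,0,0,0,0,0,0.41]]}}

```text
clock: 23.02
tcp_pos: [0.5431, 0.1477, 0.0193]
orientation: [3.133, -0.211, -0.011]
contact_force: [-11.7, 2.4, 7.8]
grip_width: 0.0602
gripper_force: 5.6
```

Run:
```python
from h import *
state()
```

```text
t 23.02 tcp [0.5431 0.1477 0.0193] fence [-0.1113  0.1115] xdir-fence deg 0.05 zdown [-0.007 -0.001 -1.   ] F [-11.7   2.4   7.8] w 0.0602 q [-0.17  0.6  -0.26  1.95  0.25  0.63 -2.3 ]
```

Contact is at the same depth as before (-0.111) and the blank doesn't move, so it's flush. I'll retreat.

Request:
{"fn": "apply_moves", "kwargs": {"moves": [[0,0,0,0.002,0,0,0.41],[0,0,0,0.001,0,0,0.41],[0,0,0,0,0,0,0.41],[0,0,0,0,0,0,0.41],[0,0,0,-0.01,0,0,0.41],[0,0,0,-0.015,0,0,0.41],[0,0,0,-0.02,0,0,0.41],[0,0,0,0,0,-0.02,0.41]]}}

```text
clock: 23.68
tcp_pos: [0.4996, 0.1526, 0.0369]
orientation: [3.132, -0.207, -0.012]
contact_force: [-0.5, -0.4, 0.2]
grip_width: 0.0602
gripper_force: 0.0
```

Request:
{"fn": "apply_moves", "kwargs": {"moves": [[0,0,0,0,0.0,-0.03,0.41],[0,0,0,0,0,-0.035,0.41],[0,0,0,0,0,-0.035,0.41],[0,0,0,0,0.01,-0.03,0.41],[0,0,0,0,0.02,-0.01,0.41],[0,0,0,0,0.02,0,0.41],[0,0,0,0,0,0,0.41],[0,0,0,0,0,0,0.41]]}}

```text
clock: 24.35
tcp_pos: [0.499, 0.1022, 0.1801]
orientation: [3.134, -0.216, 0.002]
contact_force: [-0.5, -0.1, 0.0]
grip_width: 0.06
gripper_force: 0.0
```

Run:
```python
from h import *
state();n='side';grab_frame(n)
for n in ('side','top'):
  grab_frame(n)
  for q in silhouettes('blank',n):
    w=toplane(n,[q['extent'][:2]],.03)[0,:2]
    if -.15<wf(w)[0]<0:
        p,err=fit('blank',{n:q['mask'].astype(float)},np.r_[w,-.1]);print(n,wf(p[:2]).round(4),'dyaw',round(p[2]-FY,3),round(err,3))
print(order.hand_in())
```

```text
t 24.35 tcp [0.499  0.1022 0.1801] fence [-0.1489  0.0605] xdir-fence deg -0.13 zdown [ 0.001 -0.    -1.   ] F [-0.5 -0.1  0. ] w 0.06 q [-0.05  0.29 -0.32  1.98  0.11  0.89 -2.14]
side [-0.0506  0.1111] dyaw 0.034 0.231
the job is handed in; nothing more can be done
None
```

The blank is pushed flush against the fence and up against the red stop, with the hand clear, and the job was handed in at about 24 s; hand-in gave no verdict. Both faces were confirmed by pressing until the force rose with no movement. The last camera fit put the angle at 0.034 rad (limit 0.03), but that view was partly hidden and had read high before.

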